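# Clear the canister and feed the tote into the covered bay

## Robot

A 7-joint arm with a two-finger parallel gripper is mounted at the origin on a cart in front of the work surface, level with it; the furniture and walls round the work are solid. World frame = base frame: x ahead of the robot, y to its left, z up, the work surface at z = 0. Lengths are in m, angles in rad, forces in N, time in s.
With the tool pointing down it reaches from about 0.4 to 0.925 m from the base axis. Payload 4.1 kg.
Tool frame: the origin (TCP) lies between the finger pads; the fingertips stand 25 mm ahead of it and the grasp point (between the pads) lies 6 mm ahead of it; z points along the fingers, y is the line along which they close (so a half turn about z gives the same grasp; the last joint's range is limited). The gripper opens to 85 mm and grips with 20 to 120 N. Pads are 22 mm wide; open, the fingers measure 114 mm over their backs; the gripper's body (76 mm by 85 mm) begins 54 mm behind the grasp point. The pads swing forward as they close: fully open they stand 13 mm farther back than shut.
Start: joints at [-1.404, 0.398, 0.045, 1.537, -0.019, 1.207, -0.051], TCP at [0.171, 0.627, 0.256] pointing down, gripper open.
Joint ranges: [-2.82, 2.82], [-0.49, 2.23], [-1.37, 1.46], [0, 2.46], [-1.36, 4.5], [0.23, 2], [-2.94, 2.94]. Speed limits (rad/s): [2.57, 2.57, 3.14, 3.14, 3.14, 3.14, 3.14].

## Interface

Orientations are given as a unit quaternion [w, x, y, z].
In Python, from bench import monitor, camera, camera_params, r gives the robot as it stands.
- The arm moves only by the tool jog_arm, never from a script. Its arguments are lists of equal length, an entry for each row: "xyz": the shift along the tool's x, y, z in mm, a list of three; "delta_rot": the turn, a rotation vector about the tool's x, y, z in degrees, a list of three. In form: {"xyz": [[x, y, z], ...], "delta_rot": [[rx, ry, rz], ...]}. A call has 1 to 12 rows; each row shifts and turns the commanded pose from where the row before left it, along the tool's axes as they then stand; what a row does not reach is not made up. A row lasts 1/12 s, in which the tool goes at most 41.7 mm and 7.16 degrees, less where a joint would pass 70% of its speed; a pose out of reach is approached as far as the arm can. A call is refused whole if a number of a shift passes 41.7 or a number of a turn 7.16, either way. A call with a gripper value outside its range is refused whole. "jaw" is the finger opening in mm, from 0 to 85.4, set as the call begins (left out, the last holds). The fingers move at their own pace and stop on an object; "grip_force" is the grip in N (left out, the last holds). Time passes only in rows, so rows that do not move let the fingers close. It gives the time, the measured TCP pose, the force, the opening and the grip force at its end, in the units of the state.
- monitor.observe(): the state, without advancing time (a new reading comes with each control period).
- camera(name): name is "scene" or "top" or "wrist"; returns (picture, depth): 384x512x3 uint8, blue, green, red; 384x512 float32, m along the optical axis (not along the pixel's ray), 0 where there is no reading.
- camera_params(name): a dict with "fovy" (degrees; the focal length in pixels is half the picture's height over the tangent of half this angle, whatever the lens; pixels are square), "cx", "cy" (the principal point, pixels), "distortion" ([k1, k2, p1, p2, k3] as OpenCV has them; the pictures are not rectified), "R" (3x3) and "t" (3): a world point X has camera coordinates R X + t; the wrist camera has in their place "tool_from_camera" (4x4, takes a point from camera to tool coordinates, whose origin is the TCP and whose axes are the flange's). Camera axes: x right, y down, z forward; pixel columns grow to the right and rows downward; lengths in m; the calibration is good to about 2 mm. A picture is of the moment at which its call begins: read the wrist's pose just before it. camera_params takes no time and is no camera call.
- r.sign_off(): hands the job in; it is judged then, once.
The state is a dict: "time_s": time; "joint_pos": joint angles; "qd": joint speeds; "joint_torque": joint torques, N m; "ee_pos": TCP position; "ee_rot": TCP orientation; "force": force on the tool from outside, world axes, zero at the start; "ft_torque": the same for the moment, N m; "opening": finger opening in m; "grasp_force": force on a finger pad.
Only numpy, scipy, OpenCV 4.12 (cv2) and the standard library are available. Lean on these libraries where they do the work, as an engineer would, in place of code of your own. Each camera call takes 0.05 s, during which the arm holds its last target. There are 200 camera calls.

## Task

Lift the canister by its bail handle off the roller track and set it down gently, upright, in the middle of the round cork pad on the table beside the track. Then push the small wooden tote along the rollers, steadily and always in contact rather than shoving it to run free, under the hood and into the bay until it stands fully home against the end stop. Leave the other things where they are and let go of everything.

Things in the scene. Friction and masses are not known exactly. Their poses are not given: they have to be found in the camera images.
- track: Fixed roller track, 400 x 146 mm, a covered bay at its far end. Origin on the table under its middle; x = pushing direction (-205 to 195 mm), y across, z up. Side rails: inner faces y = +-54 mm, tops 62 mm high. Free steel rollers, tops 50.5 mm high, at x = -200 to -30 and, in the bay, 50 to 180 mm; between them a flat steel plate, 50 mm high. End stop face x = 185 mm.
- hood_edge (a point): Middle of the hood's front edge, on its underside: track x = 55, y = 0, z = 117 mm. The flat hood is 5 mm thick, 130 mm wide and runs on to x = 195 mm; cheeks stand at y = +-60 to 65 mm. The rear (pushed) face of the tote ends 30 mm beyond this edge, beneath the hood, where only a tool leaning back 35 to 40 degrees, fingertips forward, can reach.
- home (a point): Point in the bay where the origin of the tote is when fully home: track x = 135, y = 0, z = 50.5 mm; axes as the track.
- tote: Open plywood tote, 100 x 100 x 55 mm, walls 6 mm, holding a die and a lump of lead (fixed in it), about 0.5 kg. Stands on the rollers at the near end of the track, roughly aligned with it. Origin at the centre of its underside, x in the pushing direction.
- canister: Closed round aluminium canister with a dark lid and a fixed bail handle, body 65 mm across, 78 mm high to the lid's top, 116 mm over the handle, about 0.3 kg. Stands on the transfer plate in the tote's way. Origin at the centre of its underside, z up.
- bail_grip (a point): Centre of the canister's wooden bail grip, 110 mm above its underside: a bar 62 mm long along the point's x, 12 mm wide (y) and 12 mm high; its underside is 26 mm above the lid. Wire legs at x = +-30 mm.
- pad: Round cork pad, 130 mm across, 6 mm thick, fixed on the table to the left or to the right of the track. Origin at the centre of its underside.
- tape: Roll of masking tape lying flat, 104 mm across, 25 mm high, on the side of the track where the pad is not; to be left alone. Origin at the centre of its underside.
- tin: Flat round tin, 60 mm across, 19 mm high, on the left of the bay; to be left alone. Origin at the centre of its underside.
- die: Short dark threaded die standing upright, 34 mm across, 56 mm high, on the right of the bay; to be left alone. Origin at the centre of its underside.
- chuck: Drill chuck lying on the table left of the track, 39 x 141 x 39 mm; to be left alone. Origin under its middle.
- pliers: Pliers with yellow handles lying right of the track, 36 x 125 x 12 mm; to be left alone. Origin under their middle.
- scriber: Scriber with a red handle lying right of the track, 20 x 124 x 20 mm; to be left alone. Origin under its middle.

How it is judged:
On the way:
1. the canister stands upright on the cork pad, before the tote is in the bay (horizontal distance between canister and pad below 0.033 m and z of canister in the frame of pad between 0 and 0.012 m and angle between canister's own z axis and vertical below 0.1 rad and x of tote in the frame of track below 0.12 m), for 0.2 s.
At the end, for the whole second after the job is handed in: The canister stands upright (within 0.1 rad) and still on the cork pad, its centre within 33 mm of the pad's; the tote is at rest on the bay's rollers, fully home: within 6 mm of touching the end stop, its origin within 9 mm of the home point and square to the track within 0.08 rad (horizontal distance between canister and pad below 0.033 m and z of canister in the frame of pad between 0 and 0.012 m and angle between canister's own z axis and vertical below 0.1 rad and x of tote in the frame of track above 0.129 m and z of tote in the frame of track between 0.046 and 0.056 m and horizontal distance between tote and home below 0.009 m and angle between the x axis of tote and the x axis of track, either way round below 0.08 rad and linear speed of each of tote, canister below 0.01 m/s).
It fails at once if the canister is tipped by more than 0.7 rad (angle between canister's own z axis and vertical above 0.7 rad).
It fails at once if the canister is put down hard on the pad (over 60 N) (contact force between canister and pad above 60 N).
It fails at once if the tote is shoved to run free (faster than 0.35 m/s) (linear speed of tote above 0.35 m/s).
It fails at once if the tape roll, flat tin, short die, drill chuck, pliers or scriber is moved by more than 30 mm (distance of any of tape, tin, die, chuck, pliers, scriber from where it was at the start of the episode above 0.03 m).
It also fails if it takes over 67 s, if anything falls off the work surface, if the arm or the gripper's body presses on something with over 40 N, if the wrist force passes 120 N, or if a joint passes its speed limit or range.

## Working session

There is one attempt and no reset: what is moved stays moved. The work goes in short steps, Python scripts to look and compute and a tool call to move; the robot and the scene stay as the last step left them, time stands still between calls to the robot, and variables do not carry over. Pictures are saved under pics/ and viewed, at most 10 in all, crops included, and the job is handed in when it is done.

Besides the shell and the picture viewer there is one more tool, called after "Call:" as name(argument=value, ...) on one line, values as JSON. jog_arm: Moves the arm, as the interface text tells. Its arguments: {"type":"object","properties":{"xyz":{"type":"array"},"delta_rot":{"type":"array"},"jaw":{"type":"number"},"grip_force":{"type":"number"}},"required":["xyz","delta_rot"]}

```bash
mkdir -p pics; ls; cat > h.py <<'E'
import numpy as np,cv2
from bench import monitor,camera,camera_params,r
from scipy.spatial.transform import Rotation as Ro
def K(p,h=384):
    f=h/2/np.tan(np.radians(p['fovy'])/2); return np.array([[f,0,p['cx']],[0,f,p['cy']],[0,0,1.]])
def cloud(name,d):
    p=camera_params(name);v,u=np.mgrid[0:384,0:512]
    n=cv2.undistortPoints(np.stack([u,v],-1).reshape(-1,1,2).astype(float),K(p),np.array(p['distortion'],float)).reshape(384,512,2)
    c=np.dstack([n[...,0]*d,n[...,1]*d,d])
    if name=='wrist':
        s=monitor.observe();w=s['ee_rot'];T=np.array(p['tool_from_camera'])
        t=c@T[:3,:3].T+T[:3,3];return t@Ro.from_quat([w[1],w[2],w[3],w[0]]).as_matrix().T+np.array(s['ee_pos'])
    return (c-np.array(p['t']))@np.array(p['R'])
E
python3 - <<'E'
from h import *
s=monitor.observe();print({k:np.round(v,3) for k,v in s.items()})
for n in('top','scene'):
    im,d=camera(n);cv2.imwrite(f'pics/{n}0.png',im);np.savez(f'{n}0.npz',P=cloud(n,d),im=im,d=d)
E
```

```text
pics
{'time_s': np.float64(0.0), 'joint_pos': array([-1.404,  0.399,  0.045,  1.538, -0.019,  1.207, -0.051]), 'qd': array([-0.002, -0.001,  0.002, -0.001,  0.   ,  0.002, -0.   ]), 'joint_torque': array([-1.0000e-03, -4.7512e+01,  1.3640e+00, -2.5422e+01,  1.2000e-02,
        9.0000e-03, -0.0000e+00]), 'ee_pos': array([0.171, 0.627, 0.255]), 'ee_rot': array([-0.   ,  0.132,  0.991, -0.001]), 'force': array([-0.707,  0.456, -0.081]), 'ft_torque': array([ 0.007,  0.001, -0.006]), 'grasp_force': np.float64(0.0), 'opening': np.float64(0.086)}
```

View pics/top0.png

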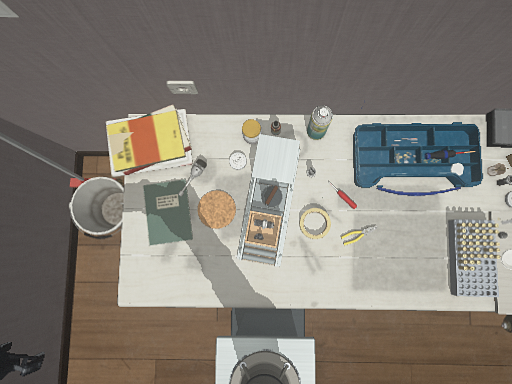

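View pics/scene0.png

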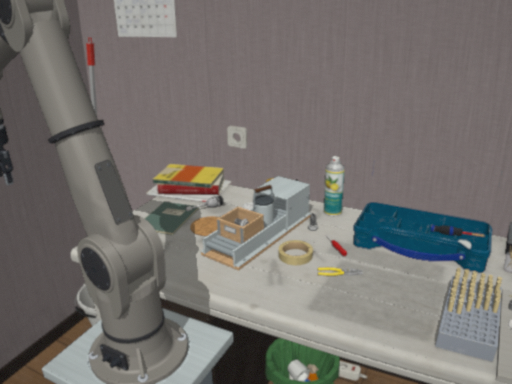

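The top view shows the track from about (258,262) to (275,137), the tote at (264,228), the canister at (270,193) and the pad on the left at (217,209). The tape is at (314,222). Next I'll measure these.

```bash
python3 - <<'E'
from h import *
z=np.load('top0.npz');P,im,d=z['P'],z['im'],z['d']
for u,v in[(217,209),(275,155),(260,215),(270,195),(314,210),(238,160),(150,300)]:print((u,v),P[v,u].round(4))
roi=np.zeros((384,512),bool);roi[130:270,235:305]=1
def rect(m,n):
    q=P[m][:,:2].astype(np.float32);r_=cv2.minAreaRect(q*1000);print(n,m.sum(),'mean',P[m].mean(0).round(4),'rect',np.round(r_[0],1),np.round(r_[1],1),round(r_[2],2))
Z=P[...,2]
roi2=roi.copy();roi2[185:]=0
rect(roi2&(Z>.115)&(Z<.13),'hood')
rect(roi&(Z>.057)&(Z<.067),'rails')
r3=roi.copy();r3[:205]=0
rect(r3&(Z>.095)&(Z<.113),'tote')
r4=roi.copy();r4[:175]=0;r4[212:]=0
rect(r4&(Z>.12)&(Z<.14),'lid')
rect(r4&(Z>.15)&(Z<.175),'bail')
hsv=cv2.cvtColor(im,cv2.COLOR_BGR2HSV)
m=np.zeros_like(roi);m[185:232,195:240]=1
m&=(hsv[...,0]<20)&(hsv[...,1]>90)
q=np.argwhere(m);print('padpx',q.mean(0),q.min(0),q.max(0));rect(m,'pad')
big=cv2.resize(im[125:275,190:350],None,fx=3.7,fy=3.7,interpolation=cv2.INTER_CUBIC);cv2.imwrite('pics/crop.png',big)
E
```

```text
(217, 209) [0.5668 0.1645 0.0029]
(275, 155) [ 0.7277 -0.03    0.1238]
(260, 215) [0.5441 0.017  0.0592]
(270, 195) [ 0.597  -0.0155  0.1672]
(314, 210) [ 0.5639 -0.1604  0.0277]
(238, 160) [0.7332 0.0951 0.0166]
(150, 300) [0.2657 0.3778 0.002 ]
hood 1829 mean [ 0.7171 -0.0315  0.1229] rect [718.  -31.2] [130. 141.] 80.75
rails 643 mean [0.5283 0.0059 0.0609] rect [606.7   0.7] [160.2 440.6] 89.6
tote 257 mean [0.5012 0.0061 0.1054] rect [514.2   4.5] [100.3 130.5] 80.75
lid 476 mean [ 0.6241 -0.0261  0.126 ] rect [616.3 -22.8] [ 97.4 127.4] 0.36
bail 89 mean [ 0.5987 -0.019   0.1654] rect [598.8 -19.1] [11.8 67.8] 59.59
padpx [208.97394429 216.21024259] [191 198] [227 235]
pad 1113 mean [0.566  0.1653 0.0159] rect [552.9  97.3] [267.6 125.5] 79.3
```

View pics/crop.png

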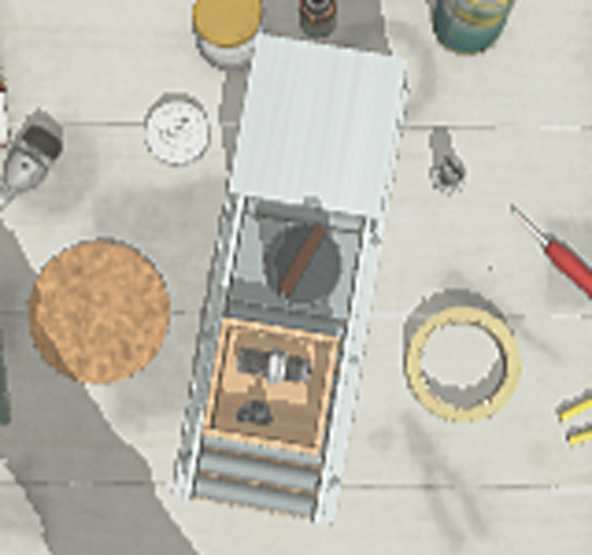

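Call:
jog_arm(xyz=[[-24,-21,0],[-24,-21,0],[-24,-21,0],[-24,-21,0],[-24,-21,0],[-24,-21,0],[-24,-21,0],[-24,-21,0],[-24,-21,0],[-24,-21,0],[-24,-21,0],[-24,-21,0]], delta_rot=[[0,0,0],[0,0,0],[0,0,0],[0,0,0],[0,0,0],[0,0,0],[0,0,0],[0,0,0],[0,0,0],[0,0,0],[0,0,0],[0,0,0]])

```text
time_s: 1.1
ee_pos: [0.3828, 0.3068, 0.2561]
ee_rot: [-0.0, 0.132, 0.991, -0.0]
force: [0.2, 0.4, -0.4]
opening: 0.085
grasp_force: 0.0
```

Call:
jog_arm(xyz=[[-24,-21,0],[-24,-21,0],[-24,-21,0],[-24,-21,0],[-24,-21,0],[-24,-21,0],[-24,-21,0],[-24,-21,0],[-24,-21,0],[-24,-21,0],[-24,-21,0],[0,0,0]], delta_rot=[[0,0,0],[0,0,0],[0,0,0],[0,0,0],[0,0,0],[0,0,0],[0,0,0],[0,0,0],[0,0,5],[0,0,5],[0,0,5],[0,0,0]])

```text
time_s: 2.1
ee_pos: [0.5706, 0.0039, 0.2563]
ee_rot: [0.001, 0.267, 0.964, -0.002]
force: [-0.1, -1.6, 0.9]
opening: 0.0854
grasp_force: 0.0
```

```bash
python3 - <<'E'
from h import *
P0=np.load('top0.npz')
s=monitor.observe();print(s['ee_pos'],s['ee_rot'])
im,d=camera('wrist');cv2.imwrite('pics/w1.png',im);P=cloud('wrist',d)
def rect(P,m,n):
    q=P[m][:,:2].astype(np.float32);r_=cv2.minAreaRect(q*1000);print(n,m.sum(),'mean',P[m].mean(0).round(4),'rect',np.round(r_[0],1),np.round(r_[1],1),round(r_[2],2))
ok=(d>0)&(np.abs(P[...,0]-.6)<.07)&(np.abs(P[...,1]+.02)<.06)
rect(P,ok&(P[...,2]>.155)&(P[...,2]<.18),'bail')
rect(P,ok&(P[...,2]>.122)&(P[...,2]<.134),'lid')
a=np.radians(-9.25);o=np.array([.5946,-.0111])
def trk(P):
    q=P[...,:2]-o;return np.stack([q@[np.cos(a),np.sin(a)],q@[-np.sin(a),np.cos(a)]],-1)
for n,Q in(('top',P0['P']),('wrist',P)):
    t=trk(Q);Z=Q[...,2];m=(Z>.098)&(Z<.113)&(t[...,0]<-30e-3)&(t[...,0]>-.2)&(np.abs(t[...,1])<.058)
    if m.sum()>20: rect(np.dstack([t,Z]),m,n+' tote(track)')
    m=(Z>.057)&(Z<.067)&(np.abs(t[...,1])<.08)&(t[...,0]>-.23)&(t[...,0]<.04)&(np.abs(t[...,1])>.05)
    if m.sum()>20: rect(np.dstack([t,Z]),m,n+' rails(track)')
Q=P0['P'];m=(Q[...,2]<.015)&(np.hypot(Q[...,0]-.567,Q[...,1]-.1645)<.09)
hsv=cv2.cvtColor(P0['im'],cv2.COLOR_BGR2HSV);m&=(hsv[...,0]<20)&(hsv[...,1]>90)
rect(Q,m,'pad')
E
```

```text
[0.57061416 0.0039324  0.25634003] [ 0.00147663  0.2667284   0.96376739 -0.00248942]
bail 1390 mean [ 0.5942 -0.0116  0.1644] rect [595.8 -12.8] [12.  64.1] 59.41
lid 3585 mean [ 0.598  -0.0115  0.1264] rect [617.6 -19.6] [104.6 117.8] 0.01
top tote(track) 247 mean [-0.0966  0.0025  0.1057] rect [-96.8   2.6] [100.1 100.4] 89.59
top rails(track) 276 mean [-0.0845  0.0017  0.0622] rect [-82.8   1. ] [120.1 241.8] 89.72
wrist tote(track) 4223 mean [-0.104   0.0071  0.1044] rect [-90.6   7.2] [100.7 121.1] 89.91
wrist rails(track) 1999 mean [-0.0786  0.0376  0.0613] rect [-84.3   6.1] [248.1 120.5] 0.0
pad 1105 mean [0.5667 0.1667 0.0064] rect [567.  165.8] [122.3 125.5] 0.32
```

View pics/w1.png

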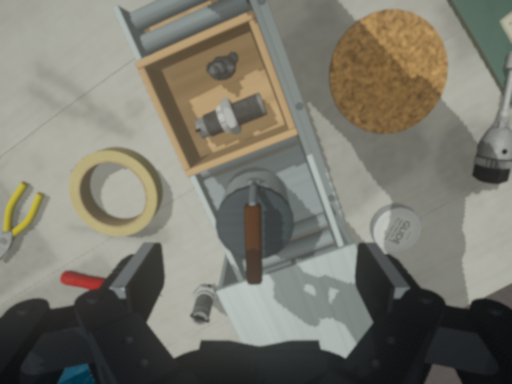

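The wrist view shows the bail bar, at about (253,240), lined up between the fingers, so I'll lower onto it and close.

Call:
jog_arm(xyz=[[-16,-1.5,0],[-16,-1.5,0],[0,0,12],[0,0,12],[0,0,12],[0,0,12],[0,0,12],[0,0,12],[0,0,10],[0,0,8],[0,0,0],[0,0,0]], delta_rot=[[0,0,0],[0,0,0],[0,0,0],[0,0,0],[0,0,0],[0,0,0],[0,0,0],[0,0,0],[0,0,0],[0,0,0],[0,0,0],[0,0,0]])

```text
time_s: 3.15
ee_pos: [0.5952, -0.0066, 0.1659]
ee_rot: [-0.0, 0.261, 0.965, -0.0]
force: [0.3, -0.7, 0.8]
opening: 0.0854
grasp_force: 0.0
```

Call:
jog_arm(xyz=[[0,0,0],[0,0,0],[0,0,0],[0,0,0],[0,0,0],[0,0,0],[0,0,0],[0,0,0],[0,0,0],[0,0,0],[0,0,0],[0,0,0]], delta_rot=[[0,0,0],[0,0,0],[0,0,0],[0,0,0],[0,0,0],[0,0,0],[0,0,0],[0,0,0],[0,0,0],[0,0,0],[0,0,0],[0,0,0]], jaw=0, grip_force=50)

```text
time_s: 4.15
ee_pos: [0.5952, -0.0067, 0.1662]
ee_rot: [-0.0, 0.261, 0.965, -0.0]
force: [-0.7, -0.2, -0.3]
opening: 0.0111
grasp_force: 50.6
```

Call:
jog_arm(xyz=[[0,0,-2],[0,0,-4],[0,0,-6],[0,0,-8],[0,0,-9],[0,0,-9],[0,0,-9],[0,0,-9],[0,0,-8],[0,0,-6],[0,0,-3],[0,0,0]], delta_rot=[[0,0,0],[0,0,0],[0,0,0],[0,0,0],[0,0,0],[0,0,0],[0,0,0],[0,0,0],[0,0,0],[0,0,0],[0,0,0],[0,0,0]])

```text
time_s: 5.15
ee_pos: [0.5958, -0.0066, 0.2402]
ee_rot: [0.001, 0.261, 0.965, 0.0]
force: [-0.1, 0.1, -3.1]
opening: 0.0113
grasp_force: 49.9
```

```bash
python3 - <<'E'
from h import *
s=monitor.observe();print(s['ee_pos'],s['force'],s['opening'],s['grasp_force'])
im,d=camera('scene');cv2.imwrite('pics/s2.png',cv2.resize(im[130:290,140:340],None,fx=3,fy=3))
E
```

```text
[ 0.59580799 -0.00664391  0.24019763] [-0.06091074  0.12716391 -3.14213711] 0.011335115642058536 49.90293875802308
```

View pics/s2.png

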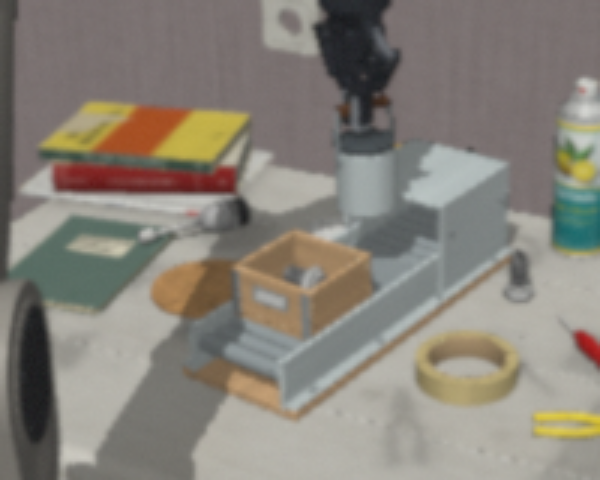

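The canister hangs upright, at about (368,170) in the crop. Next I'll carry it over to the pad.

Call:
jog_arm(xyz=[[6,7,0],[10,11,0],[13,15,0],[15,16,0],[15,16,0],[15,16,0],[15,16,0],[13,15,0],[10,11,0],[6,7,0],[3,4,0],[0,0,0]], delta_rot=[[0,0,0],[0,0,0],[0,0,0],[0,0,0],[0,0,0],[0,0,0],[0,0,0],[0,0,0],[0,0,0],[0,0,0],[0,0,0],[0,0,0]])

```text
time_s: 6.2
ee_pos: [0.5578, 0.1715, 0.2389]
ee_rot: [-0.0, 0.26, 0.966, 0.0]
force: [-0.5, 0.4, -3.1]
opening: 0.0114
grasp_force: 49.8
```

Call:
jog_arm(xyz=[[0,0,4],[0,0,8],[0,0,12],[0,0,13],[0,0,13],[0,0,13],[0,0,12],[0,0,10],[0,0,7],[0,0,5],[0,0,4],[0,0,0]], delta_rot=[[0,0,0],[0,0,0],[0,0,0],[0,0,0],[0,0,0],[0,0,0],[0,0,0],[0,0,0],[0,0,0],[0,0,0],[0,0,0],[0,0,0]])

```text
time_s: 7.2
ee_pos: [0.558, 0.17, 0.1377]
ee_rot: [-0.0, 0.261, 0.965, -0.0]
force: [-0.0, 0.3, -3.9]
opening: 0.0111
grasp_force: 49.8
```

```bash
python3 - <<'E'
from h import *
im,d=camera('top');P=cloud('top',d);Z=P[...,2]
near=np.hypot(P[...,0]-.567,P[...,1]-.1645)<.1
hsv=cv2.cvtColor(im,cv2.COLOR_BGR2HSV)
m=near&(Z>.075)&(Z<.105);print('lid',m.sum(),P[m].mean(0).round(4),P[m].min(0).round(3),P[m].max(0).round(3))
s=monitor.observe();print(s['ee_pos'],s['force'])
cv2.imwrite('pics/t3.png',cv2.resize(im[150:260,170:310],None,fx=4,fy=4))
E
```

```text
lid 76 [0.5666 0.1447 0.0981] [0.534 0.131 0.08 ] [0.594 0.177 0.105]
[0.55837208 0.1700786  0.13825328] [-0.26123203 -0.02010051 -3.78592641]
```

View pics/t3.png

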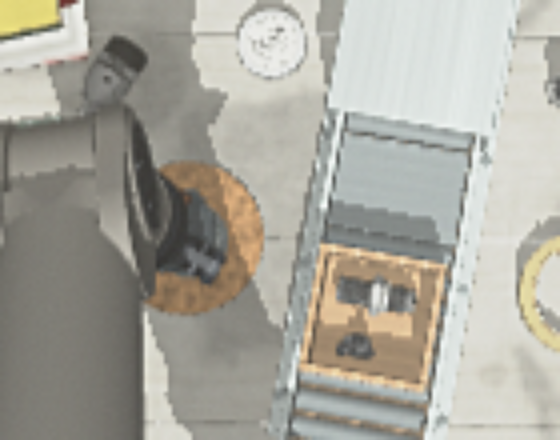

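The canister hangs over the pad, whose centre is about (190,240) in the crop, so I'll lower it slowly.

Call:
jog_arm(xyz=[[0,0,2],[0,0,2],[0,0,2],[0,0,1.5],[0,0,1.5],[0,0,1],[0,0,1],[0,0,1],[0,0,1],[0,0,0.5],[0,0,0],[0,0,0]], delta_rot=[[0,0,0],[0,0,0],[0,0,0],[0,0,0],[0,0,0],[0,0,0],[0,0,0],[0,0,0],[0,0,0],[0,0,0],[0,0,0],[0,0,0]])

```text
time_s: 8.25
ee_pos: [0.5583, 0.1701, 0.1248]
ee_rot: [0.0, 0.261, 0.965, 0.0]
force: [-0.0, -0.3, -3.7]
opening: 0.0111
grasp_force: 49.9
```

Call:
jog_arm(xyz=[[0,0,0.5],[0,0,0.5],[0,0,0.5],[0,0,0.5],[0,0,0.5],[0,0,0.5],[0,0,0]], delta_rot=[[0,0,0],[0,0,0],[0,0,0],[0,0,0],[0,0,0],[0,0,0],[0,0,0]])

```text
time_s: 8.83
ee_pos: [0.5584, 0.17, 0.1221]
ee_rot: [0.0, 0.261, 0.965, 0.0]
force: [-0.0, 0.1, -1.9]
opening: 0.0114
grasp_force: 50.1
```

Call:
jog_arm(xyz=[[0,0,0.4],[0,0,0.3],[0,0,0.3],[0,0,0],[0,0,0]], delta_rot=[[0,0,0],[0,0,0],[0,0,0],[0,0,0],[0,0,0]])

```text
time_s: 9.25
ee_pos: [0.5587, 0.17, 0.122]
ee_rot: [0.0, 0.261, 0.965, 0.0]
force: [-3.2, -1.3, 6.5]
opening: 0.0106
grasp_force: 51.2
```

Firm contact at about 10 N on the pad. Now I'll release with a moderate opening, since the fingers sit near the wire legs, then retreat upward.

Call:
jog_arm(xyz=[[0,0,0],[0,0,0],[0,0,0],[0,0,0],[0,0,0],[0,0,0],[0,0,0],[0,0,0]], delta_rot=[[0,0,0],[0,0,0],[0,0,0],[0,0,0],[0,0,0],[0,0,0],[0,0,0],[0,0,0]], jaw=60)

```text
time_s: 9.92
ee_pos: [0.5583, 0.1701, 0.1208]
ee_rot: [0.0, 0.261, 0.965, 0.0]
force: [-0.6, -0.2, 0.6]
opening: 0.06
grasp_force: 0.0
```

Call:
jog_arm(xyz=[[0,0,-5],[0,0,-10],[0,0,-15],[0,0,-15],[0,0,-15],[0,0,-15],[0,0,-15],[0,0,-15],[0,0,-10],[0,0,-5],[0,0,0],[0,0,0]], delta_rot=[[0,0,0],[0,0,0],[0,0,0],[0,0,0],[0,0,0],[0,0,0],[0,0,0],[0,0,0],[0,0,0],[0,0,0],[0,0,0],[0,0,0]])

```text
time_s: 10.92
ee_pos: [0.5581, 0.1701, 0.2407]
ee_rot: [-0.0, 0.261, 0.965, 0.0]
force: [-0.3, -0.3, -0.1]
opening: 0.06
grasp_force: 0.0
```

Call:
jog_arm(xyz=[[6,-25,0],[6,-25,0],[6,-25,0],[6,-25,0],[6,-25,0],[6,-25,0],[6,-25,0],[6,-25,0],[0,0,0],[0,0,0],[0,0,0],[0,0,0]], delta_rot=[[0,0,0],[0,0,0],[0,0,0],[0,0,0],[0,0,0],[0,0,0],[0,0,0],[0,0,0],[0,0,-7],[0,0,-7],[0,0,-7],[0,0,0]], jaw=40)

```text
time_s: 11.92
ee_pos: [0.4154, 0.0213, 0.24]
ee_rot: [-0.001, 0.08, 0.997, -0.0]
force: [-0.6, 0.3, 0.5]
opening: 0.04
grasp_force: 0.0
```

Call:
jog_arm(xyz=[[0,0,0],[0,0,0],[0,0,0],[0,0,0]], delta_rot=[[0,0,0],[0,0,0],[0,0,0],[0,0,0]])

```text
time_s: 12.25
ee_pos: [0.4161, 0.0215, 0.2406]
ee_rot: [-0.0, 0.081, 0.997, -0.0]
force: [0.2, -0.5, -0.3]
opening: 0.0401
grasp_force: 0.0
```

```bash
cat >> h.py <<'E'
a_=np.radians(-9.25);o_=np.array([.5946,-.0111])
def trk(P):
    q=P[...,:2]-o_;return np.stack([q@[np.cos(a_),np.sin(a_)],q@[-np.sin(a_),np.cos(a_)],P[...,2]],-1)*1000
def tool():
    s=monitor.observe();w=s['ee_rot'];R=Ro.from_quat([w[1],w[2],w[3],w[0]]).as_matrix();c,n=np.cos(a_),np.sin(a_)
    print('TCP trk',trk(np.array(s['ee_pos'])).round(1));T=np.array([[c,n,0],[-n,c,0],[0,0,1]])@R;print('tool axes (cols) in trk',T.round(3).tolist());print('q',np.round(s['joint_pos'],2),'F',np.round(s['force'],1),s['time_s']);return T
E
python3 - <<'E'
from h import *
tool()
im,d=camera('top');P=cloud('top',d);t=trk(P);Z=P[...,2]
m=(Z>.098)&(Z<.113)&(t[...,0]<-30)&(t[...,0]>-200)&(np.abs(t[...,1])<58);print('tote',m.sum(),t[m].min(0),t[m].max(0))
m=(np.hypot(P[...,0]-.567,P[...,1]-.1655)<.08)&(Z>.075)&(Z<.1);print('lid',cv2.minEnclosingCircle((P[m][:,:2]*1000).astype(np.float32)))
m=(np.hypot(P[...,0]-.567,P[...,1]-.1655)<.08)&(Z>.11)&(Z<.14);print('bail',P[m].mean(0),P[m].min(0),P[m].max(0))
E
```

```text
TCP trk [-181.4    3.5  240.6]
tool axes (cols) in trk [[-1.0, 0.001, -0.0], [0.001, 1.0, -0.0], [0.0, -0.0, -1.0]]
q [-0.72 -0.03  0.56  2.09  0.02  1.08  1.24] F [ 0.2 -0.5 -0.3] 12.25
tote 221 [-147.09364353  -47.64287659   98.21223359] [-46.23426559  52.22734831 111.1307474 ]
lid ((563.4920043945312, 158.42431640625), 33.84748458862305)
bail [0.56442629 0.15945818 0.12147146] [0.53609616 0.14273378 0.11244375] [0.59277108 0.17797181 0.1285741 ]
```

Call:
jog_arm(xyz=[[0,0,8],[0,0,15],[0,0,18],[0,0,18],[0,0,18],[0,0,18],[0,0,18],[0,0,15],[0,0,12],[0,0,7],[0,0,2],[0,0,0]], delta_rot=[[0,0,0],[0,0,0],[0,0,0],[0,0,0],[0,0,0],[0,0,0],[0,0,0],[0,0,0],[0,0,0],[0,0,0],[0,0,0],[0,0,0]])

```text
time_s: 13.3
ee_pos: [0.4159, 0.0213, 0.0914]
ee_rot: [-0.0, 0.081, 0.997, -0.0]
force: [0.1, 0.1, 0.1]
opening: 0.0399
grasp_force: 0.0
```

Call:
jog_arm(xyz=[[-2,0,0],[-2,0,0],[-2,0,0],[-2,0,0],[-2,0,0],[-2,0,0],[-2,0,0],[-2,0,0],[-2,0,0],[-2,0,0],[-2,0,0],[-2,0,0]], delta_rot=[[0,0,0],[0,0,0],[0,0,0],[0,0,0],[0,0,0],[0,0,0],[0,0,0],[0,0,0],[0,0,0],[0,0,0],[0,0,0],[0,0,0]])

```text
time_s: 14.3
ee_pos: [0.4397, 0.0176, 0.0917]
ee_rot: [-0.0, 0.08, 0.997, 0.0]
force: [-1.2, -0.5, 1.4]
opening: 0.0402
grasp_force: 0.4
```

Call:
jog_arm(xyz=[[-2,0,0],[-2.5,0,0],[-3,0,0],[-3.5,0,0],[-4,0,0],[-4,0,0],[-4,0,0],[-4,0,0],[-4,0,0],[-4,0,0],[-4,0,0],[-4,0,0]], delta_rot=[[0,0,0],[0,0,0],[0,0,0],[0,0,0],[0,0,0],[0,0,0],[0,0,0],[0,0,0],[0,0,0],[0,0,0],[0,0,0],[0,0,0]])

```text
time_s: 15.3
ee_pos: [0.4828, 0.0107, 0.0918]
ee_rot: [0.0, 0.08, 0.997, 0.0]
force: [-1.4, -0.7, 0.3]
opening: 0.0402
grasp_force: 0.3
```

Call:
jog_arm(xyz=[[-4,0,0],[-4,0,0],[-4,0,0],[-4,0,0],[-4,0,0],[-4,0,0],[-4,0,0],[-4,0,0],[-4,0,0],[-4,0,0],[-4,0,0],[-4,0,0]], delta_rot=[[0,0,0],[0,0,0],[0,0,0],[0,0,0],[0,0,0],[0,0,0],[0,0,0],[0,0,0],[0,0,0],[0,0,0],[0,0,0],[0,0,0]])

```text
time_s: 16.3
ee_pos: [0.5296, 0.0029, 0.0916]
ee_rot: [-0.0, 0.08, 0.997, -0.0]
force: [-2.4, 0.1, -1.0]
opening: 0.04
grasp_force: 1.0
```

Call:
jog_arm(xyz=[[-4,0,0],[-3.5,0,0],[-3.5,0,0],[-3,0,0],[-3,0,0],[-2.5,0,0],[-2.5,0,0],[-2,0,0],[-1.5,0,0],[-1,0,0],[-0.5,0,0],[0,0,0]], delta_rot=[[0,0,0],[0,0,0],[0,0,0],[0,0,0],[0,0,0],[0,0,0],[0,0,0],[0,0,0],[0,0,0],[0,0,0],[0,0,0],[0,0,0]])

```text
time_s: 17.3
ee_pos: [0.5565, -0.0013, 0.0918]
ee_rot: [0.0, 0.08, 0.997, 0.0]
force: [-1.0, 0.3, 0.8]
opening: 0.04
grasp_force: 0.5
```

```bash
python3 - <<'E'
from h import *
tool()
im,d=camera('top');P=cloud('top',d);t=trk(P);Z=P[...,2]
m=(Z>.098)&(Z<.113)&(t[...,0]<54)&(t[...,0]>-200)&(np.abs(t[...,1])<58);print('tote',m.sum(),t[m].min(0),t[m].max(0))
E
```

```text
TCP trk [-39.2   3.6  91.8]
tool axes (cols) in trk [[-1.0, -0.001, 0.0], [-0.001, 1.0, 0.0], [-0.0, 0.0, -1.0]]
q [-0.47  0.46  0.5   1.93 -0.3   0.82  1.6 ] F [-1.   0.3  0.8] 17.3
tote 22 [-14.35453816 -47.7286694  100.68320694] [ 53.43789994  49.226328   110.77599303]
```

Call:
jog_arm(xyz=[[5,0,0],[8,0,0],[9,0,0],[8,0,0],[0,0,0],[0,0,0],[0,0,0],[0,0,0],[0,0,0],[0,0,0],[0,0,0],[0,0,0]], delta_rot=[[0,0,0],[0,0,0],[0,0,0],[0,0,0],[0,-5,0],[0,-5,0],[0,-6,0],[0,-6,0],[0,-6,0],[0,-6,0],[0,-6,0],[0,0,0]], jaw=10)

```text
time_s: 18.35
ee_pos: [0.5137, 0.0136, 0.0768]
ee_rot: [0.194, 0.078, 0.978, -0.002]
force: [0.4, 0.3, 1.6]
opening: 0.0101
grasp_force: 0.3
```

```bash
python3 - <<'E'
from h import *
tool();print(np.round(camera_params('wrist')['tool_from_camera'],3).tolist())
im,d=camera('top');P=cloud('top',d);t=trk(P);Z=P[...,2]
m=(Z>.098)&(Z<.113)&(t[...,0]<54)&(t[...,0]>-40)&(np.abs(t[...,1])<58);print('tote',m.sum(),t[m].min(0),t[m].max(0))
im,d=camera('scene');cv2.imwrite('pics/s4.png',cv2.resize(im[130:290,140:340],None,fx=3,fy=3))
E
```

```text
TCP trk [-83.8  11.4  76.8]
tool axes (cols) in trk [[-0.925, -0.007, 0.381], [0.003, 1.0, 0.027], [-0.381, 0.026, -0.924]]
q [-0.87  0.35  0.81  2.32 -0.75  0.24  1.97] F [0.4 0.3 1.6] 18.35
[[-0.0, -0.959, -0.285, 0.072], [1.0, -0.0, 0.0, 0.0], [-0.0, -0.285, 0.959, -0.117], [0.0, 0.0, 0.0, 1.0]]
tote 160 [-26.39512253 -47.73217592  98.36014376] [ 53.31525318  52.03376089 112.39445736]
```

View pics/s4.png

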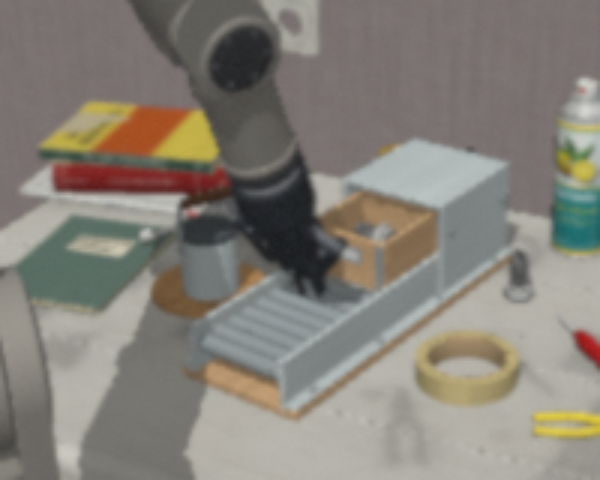

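The scene shows a lean of only about 22°, because joint 6 is at its lower limit. I'll fit a kinematic model from the readings to find a reachable lean.

```bash
cat > kin.py <<'E'
import numpy as np, itertools
from scipy.spatial.transform import Rotation as Ro
from scipy.optimize import least_squares
rz=lambda t:Ro.from_euler('z',t).as_matrix(); ry=lambda t:Ro.from_euler('y',t).as_matrix()
lo=np.array([-2.82,-.49,-1.37,0,-1.36,.23,-2.94]);hi=np.array([2.82,2.23,1.46,2.46,4.5,2,2.94])
def fk(q,k,s):
    d1,a1,L1,a3,L2,a5,L3,o7,o1=k
    p=np.array([0,0,d1]);R=rz(s[0]*q[0]+o1);p=p+R@[a1,0,0]
    R=R@ry(q[1]);R=R@rz(s[1]*q[2]);p=p+R@[a3,0,L1];R=R@ry(q[3]);p=p+R@[-a3,0,0];R=R@rz(s[2]*q[4]);p=p+R@[0,0,L2]
    R=R@ry(q[5]);p=p+R@[a5,0,0];R=R@rz(s[3]*q[6]+o7);p=p+R@[0,0,L3];return p,R
E
cat > fit.py <<'E'
from kin import *
import json
from bench import monitor
D=[([-1.404,.398,.045,1.537,-.019,1.207,-.051],[.171,.627,.2555],[0,.132,.991,-.001]),
([-.72,-.03,.56,2.09,.02,1.08,1.24],[.4161,.0215,.2406],[0,.081,.997,0]),
([-.47,.46,.5,1.93,-.3,.82,1.6],[.5565,-.0013,.0918],[0,.08,.997,0])]
s=monitor.observe();D.append((s['joint_pos'],s['ee_pos'],s['ee_rot']))
Rs=[Ro.from_quat([w[1],w[2],w[3],w[0]]).as_matrix() for _,_,w in D]
def res(k,s):
    e=[]
    for (q,p,_),R in zip(D,Rs):
        pp,RR=fk(q,k,s);e+=list((pp-p)*5)+list((RR-R).ravel())
    return np.array(e+[.02*k[1],.02*k[3],.02*k[5]])
best=None
for s in itertools.product([1,-1],repeat=4):
  for o7 in(0,np.pi,np.pi/2,-np.pi/2):
   for o1 in (0,np.pi):
    f=least_squares(res,[.3,0,.4,0,.4,0,.2,o7,o1],args=(s,))
    if best is None or f.cost<best[0]:best=(f.cost,s,f.x);
print(best[0],best[1],best[2].round(4),np.abs(res(best[2],best[1])).max())
json.dump([list(best[2]),best[1]],open('k.json','w'))
E
python3 fit.py
```

```text
0.0024501380343402955 (-1, -1, -1, -1) [ 0.2468 -0.0069  0.515   0.0102  0.4644 -0.0089  0.306   1.5039 -0.0674] 0.039372090327324735
```

```bash
cat > ik.py <<'E'
from kin import *
import json
from bench import monitor
k,s=json.load(open('k.json'))
a=np.radians(-9.25);o=np.array([.5946,-.0111,0]);T=rz(a)
rng=np.random.default_rng(0);q0=np.array(monitor.observe()['joint_pos'])
def target(x,y,z,lean):
    t=np.radians(lean);X=np.array([-np.cos(t),0,-np.sin(t)]);Y=np.array([0,1,0]);Z=np.cross(X,Y)
    return o+T@(np.array([x,y,z])/1000),T@np.column_stack([X,Y,Z])
def ik(p,R,st):
    f=least_squares(lambda q:np.r_[(fk(q,k,s)[0]-p)*5,(fk(q,k,s)[1]-R).ravel()],np.clip(st,lo+.01,hi-.01),bounds=(lo,hi),max_nfev=60);return f.x,f.cost
if __name__=='__main__':
  for x,lean in[(-60,0),(-60,20),(-60,40),(0,0),(0,38),(60,38),(60,40)]:
    p,R=target(x,3,84,lean);S=[]
    for i in range(60):
        q,c=ik(p,R,q0+rng.normal(0,.5,7) if i<20 else rng.uniform(lo,hi))
        if c<1e-5:S.append(q)
    S=sorted(S,key=lambda q:np.abs(q-q0).max());seen=[]
    for q in S:
        if all(np.abs(q-w).max()>.25 for w in seen):seen.append(q)
    print(x,lean,len(S));[print('   ',q.round(2)) for q in seen[:7]]
E
python3 ik.py
```

```text
-60 0 37
    [-0.38  0.41  0.37  1.99 -0.21  0.78  1.52]
    [-0.59  0.46  0.64  1.99 -0.37  0.81  1.67]
    [-0.85  0.6   1.    1.99 -0.65  0.91  1.9 ]
    [ 0.07  0.4  -0.17  1.99  0.09  0.76  1.26]
    [ 0.45  0.46 -0.64  1.99  0.37  0.81  1.01]
    [ 0.64  0.55 -0.89  1.99  0.56  0.87  0.86]
    [ 0.81  0.71 -1.17  1.99  0.8   1.    0.65]
-60 20 40
    [-0.83  0.38  0.81  2.24 -0.64  0.35  1.88]
    [-1.    0.47  1.04  2.24 -0.9   0.44  2.11]
    [-0.63  0.32  0.58  2.24 -0.37  0.3   1.64]
    [-0.33  0.29  0.25  2.24 -0.01  0.28  1.31]
    [ 0.49  0.34 -0.66  2.24  0.79  0.39  0.59]
    [ 0.73  0.43 -0.96  2.23  1.02  0.5   0.4 ]
    [ 0.94  0.66 -1.29  2.23  1.28  0.75  0.22]
-60 40 23
    [ 0.97  0.76 -1.36  2.45  2.01  0.89 -0.41]
    [ 0.74  0.45 -1.    2.44  2.12  0.57 -0.67]
    [ 0.23  0.29 -0.41  2.43  2.35  0.36 -1.01]
    [-0.03  0.28 -0.13  2.43  2.49  0.31 -1.18]
    [-0.34  0.28  0.21  2.43  2.71  0.26 -1.44]
    [-1.01  0.43  0.94  2.43  3.64  0.27 -2.5 ]
    [-1.19  0.58  1.18  2.44  4.    0.4  -2.93]
0 0 35
    [-0.32  0.5   0.34  1.84 -0.22  0.84  1.53]
    [-0.
[... 421 characters left out ...]
.32 -0.67]
    [ 0.09  0.35 -0.21  2.28  2.22  0.24 -0.85]
    [-0.88  0.49  0.86  2.29  4.05  0.23 -2.89]
    [-1.15  0.78  1.28  2.3   4.35  0.56  2.94]
60 38 28
    [ 0.71  0.63 -0.97  2.16  1.87  0.57 -0.26]
    [ 0.86  0.83 -1.23  2.17  1.88  0.8  -0.15]
    [ 0.25  0.44 -0.38  2.16  1.96  0.26 -0.52]
    [-1.13  1.11  1.46  2.17  4.39  0.88  2.71]
    [-1.    0.76  1.14  2.16  4.42  0.49  2.89]
60 40 30
    [ 0.82  0.76 -1.15  2.19  1.95  0.74 -0.26]
    [ 0.6   0.56 -0.82  2.18  1.98  0.49 -0.43]
    [ 0.38  0.47 -0.54  2.18  2.06  0.36 -0.58]
    [ 0.16  0.43 -0.28  2.17  2.18  0.26 -0.76]
    [-0.75  0.54  0.76  2.17  4.04  0.23 -2.87]
    [-1.14  1.13  1.46  2.19  4.33  0.88  2.75]
```

```bash
cat > sim.py <<'E'
from ik import *
def jac(q):
    p,R=fk(q,k,s);J=np.zeros((6,7))
    for i in range(7):
        d=q.copy();d[i]+=1e-5;pp,RR=fk(d,k,s);J[:3,i]=(pp-p)/1e-5;J[3:,i]=Ro.from_matrix(RR@R.T).as_rotvec()/1e-5
    return p,R,J
def step(q,p,R,lam=.02,n=8,free=None):
    for _ in range(n):
        pc,Rc,J=jac(q);e=np.r_[p-pc,Ro.from_matrix(R@Rc.T).as_rotvec()]
        act=np.ones(7,bool)
        for _ in range(4):
            Ja=J[:,act];dq=np.zeros(7);dq[act]=Ja.T@np.linalg.solve(Ja@Ja.T+lam**2*np.eye(6),e)
            bad=act&(((q+dq)<lo+.005)|((q+dq)>hi-.005))
            if not bad.any():break
            act&=~bad
        q=np.clip(q+dq,lo+.005,hi-.005)
    return q
def run(q,rows):
    p,R=fk(q,k,s)
    for t,w in rows:
        p=p+R@(np.array(t)/1000);R=R@Ro.from_rotvec(np.radians(w)).as_matrix();q=step(q,p,R)
    pc,Rc=fk(q,k,s);return q,np.linalg.norm(p-pc)*1000,np.degrees(np.linalg.norm(Ro.from_matrix(R@Rc.T).as_rotvec()))
E
python3 - <<'E'
from sim import *
O=[0,0,0]
q=np.array([-1.404,.398,.045,1.537,-.019,1.207,-.051])
h=[([-24,-21,0],O)]*20+[([-24,-21,0],[0,0,5])]*3+[([-16,-1.5,0],O)]*2+[([0,0,10],O)]*9+[([0,0,-7.3],O)]*10+[([10,11,0],O)]*12+[([0,0,10],O)]*12+[([0,0,-10],O)]*12+[([6,-25,0],O)]*8+[(O,[0,0,-7])]*3
q,a_,b_=run(q,h);print('pred 12.25 s',q.round(2),a_,b_,'real -.72 -.03 .56 2.09 .02 1.08 1.24')
h=[([0,0,15],O)]*10+[([-5,0,0],O)]*29
q,a_,b_=run(q,h);print('pred 17.3',q.round(2),a_,b_,'real -.47 .46 .5 1.93 -.3 .82 1.6')
h=[([7.5,0,0],O)]*4+[(O,[0,-5.7,0])]*7
q,a_,b_=run(q,h);print('pred 18.3',q.round(2),a_,b_,'real -.87 .35 .81 2.32 -.75 .24 1.97')
E
```

```text
pred 12.25 s [-0.71 -0.02  0.59  2.09  0.01  1.06  1.28] 9.231597913640693e-14 9.882241391552849e-15 real -.72 -.03 .56 2.09 .02 1.08 1.24
pred 17.3 [-0.49  0.47  0.53  1.93 -0.32  0.83  1.62] 1.160191568317229e-13 1.276837537443283e-14 real -.47 .46 .5 1.93 -.3 .82 1.6
pred 18.3 [-1.46  0.39  1.45  2.36 -1.28  0.24  2.45] 82.13169732852806 2.5915901687415306 real -.87 .35 .81 2.32 -.75 .24 1.97
```

```bash
cat > search.py <<'E'
from sim import *
from ik import target
def goto(q,p,R,nmin=1,log=None):
    pc,Rc=fk(q,k,s);w=Ro.from_matrix(Rc.T@R).as_rotvec();n=max(nmin,int(np.ceil(max(np.linalg.norm(p-pc)/.03,np.degrees(np.linalg.norm(w))/4,1))))
    for i in range(1,n+1):
        q2=step(q,pc+(p-pc)*i/n,Rc@Ro.from_rotvec(w*i/n).as_matrix(),n=4)
        if log is not None:log.append(np.abs(q2-q).max())
        q=q2
    return q
def err(q,p,R):
    a,B=fk(q,k,s);return np.linalg.norm(p-a)*1000,np.degrees(np.linalg.norm(Ro.from_matrix(R@B.T).as_rotvec()))
if __name__=='__main__':
  q0=np.array(monitor.observe()['joint_pos']);out=[]
  for x in(-100,0):
   for z in(200,280):
    p,R=target(x,3,z,0);qa=goto(q0,p,R)
    for phi in(-60,-40,40,60,):
     for rho in(-80,-40,0,40,80):
      for lean in(0,40):
        R1=target(x,3,z,lean)[1] if 0 else R@Ro.from_euler('ZX',[rho,phi],degrees=True).as_matrix()
        R1=R1 if lean==0 else R@Ro.from_euler('ZYX',[rho,-lean,phi],degrees=True).as_matrix()
        q=goto(qa,p,R1);e1=err(q,p,R1)
        p2,R2=target(x,3,z,39);log=[];q=goto(q,p2,R2,log=log);e2=err(q,p2,R2)
        if e2[0]>1 or e2[1]>1:continue
        for X,Z in((-70,150),(-70,82),(61,82)):
            p3,R3=target(X,3,Z,39);q=goto(q,p3,R3,log=log)
        e3=err(q,p3,R3)
        if e3[0]<1 and e3[1]<.5:out.append((round(max(log),2),x,z,phi,rho,lean,np.round(e1,1).tolist(),q.round(2).tolist()))
  for o_ in sorted(out)[:14]:print(o_)
  print(len(out))
E
time python3 search.py
```

```text
(np.float64(0.23), 0, 200, 40, -80, 0, [0.0, 0.0], [0.52, 0.53, -0.72, 2.17, 1.95, 0.43, -0.43])
(np.float64(0.23), 0, 200, 60, -80, 0, [0.0, 0.0], [0.52, 0.53, -0.72, 2.17, 1.95, 0.43, -0.43])
(np.float64(0.36), 0, 280, -60, -80, 40, [34.7, 0.8], [0.64, 0.59, -0.88, 2.17, 1.93, 0.52, -0.35])
(np.float64(0.37), 0, 280, -60, 0, 40, [0.0, 0.0], [0.61, 0.57, -0.84, 2.17, 1.93, 0.5, -0.37])
(np.float64(0.37), 0, 280, -60, 40, 0, [0.0, 0.0], [0.62, 0.58, -0.85, 2.17, 1.93, 0.5, -0.37])
(np.float64(0.37), 0, 280, -40, -80, 40, [0.0, 0.0], [0.62, 0.58, -0.85, 2.17, 1.93, 0.5, -0.37])
(np.float64(0.39), 0, 280, -40, -40, 40, [0.0, 0.0], [0.61, 0.57, -0.84, 2.17, 1.93, 0.5, -0.37])
(np.float64(0.4), 0, 280, -60, 80, 0, [89.9, 3.1], [0.63, 0.59, -0.87, 2.17, 1.93, 0.51, -0.36])
(np.float64(0.53), 0, 200, 60, -40, 40, [0.0, 0.0], [0.52, 0.53, -0.72, 2.17, 1.95, 0.43, -0.43])
(np.float64(0.53), 0, 200, 60, 80, 0, [178.5, 32.9], [0.53, 0.53, -0.72, 2.17, 1.95, 0.43, -0.43])
(np.float64(0.56), 0, 280, -60, -40, 40, [0.0, 0.0], [0.63, 0.58, -0.86, 2.17, 1.93, 0.51, -0.36])
(np.float64(0.64), 0, 280, -60, -80, 0, [102.7, 2.4], [0.63, 0.58, -0.86, 2.17, 1.93, 0.51, -0.36])
(np.float64(0.7), 0, 200, 60, 80, 40, [107.5, 2.6], [0.57, 0.55, -0.78, 2.17, 1.94, 0.46, -0.4])
(np.float64(1.32), 0, 280, -40, -80, 0, [0.0, 0.0], [0.23, 0.45, -0.36, 2.16, 2.07, 0.27, -0.63])
14
real	2m19.289s
user	2m17.382s
sys	0m0.214s
```

```bash
cat > plan.py <<'E'
from search import *
def show(q,stages):
    log=[]
    for kind,tg in stages:
        p,R=fk(q,k,s)
        if kind=='T':print('T tool mm',((R.T@(tg[0]-p))*1000).round(1),end=' ');q=goto(q,tg[0],R,log=log);e=err(q,tg[0],R)
        else:print('R rotvec deg',np.degrees(Ro.from_matrix(R.T@tg[1]).as_rotvec()).round(2),end=' ');q=goto(q,p,tg[1],log=log);e=err(q,p,tg[1])
        print('err',np.round(e,1),'q',q.round(2),'maxdq',round(max(log),2));log.clear()
    return q
def rho(t,r_,f):return t[0],t[1]@Ro.from_euler('ZX',[r_,f],degrees=True).as_matrix()
E
cat >> plan.py <<'E'
def full(q):
    q=show(q,[('T',target(-84,11,200,0)),('R',target(0,3,200,0)),('T',target(0,3,200,0))]);return show(q,tail)
A=target(0,3,200,0)
tail=[('R',rho(A,-80,0)),('R',rho(A,-80,40)),('R',target(0,3,200,39)),('T',target(-70,3,200,39)),('T',target(-70,3,82,39)),('T',target(61,3,82,39))]
if __name__=='__main__':full(np.array(monitor.observe()['joint_pos']))
E
python3 plan.py
```

```text
T tool mm [ -46.6    3.8 -116.1] err [0. 0.] q [-1.47  0.11  1.37  2.22 -0.07  0.52  1.34] maxdq 0.27
R rotvec deg [ 0.07 22.35  0.21] err [0. 0.] q [-1.    0.37  1.09  1.94 -0.37  1.06  1.66] maxdq 0.12
T tool mm [-84.  -8.  -0.] err [0. 0.] q [-0.8   0.52  1.01  1.75 -0.48  1.14  1.76] maxdq 0.07
R rotvec deg [  0.  -0. -80.] err [0. 0.] q [-0.37  0.37  0.39  1.74 -0.16  1.06  2.89] maxdq 0.17
R rotvec deg [40.  0. -0.] err [0. 0.] q [-0.61  0.15  0.45  2.22  1.01  0.26  1.7 ] maxdq 0.47
R rotvec deg [-5.67 -4.14 82.18] err [0. 0.] q [ 0.48  0.14 -0.62  2.24  1.09  0.24  0.3 ] maxdq 0.09
T tool mm [ 54.4  -0.  -44.1] err [14.5  0.3] q [ 0.98  0.06 -1.15  2.36  1.21  0.24  0.13] maxdq 0.35
T tool mm [76.3 -7.1 79.6] err [0. 0.] q [ 0.76  0.45 -1.03  2.45  2.07  0.57 -0.63] maxdq 0.36
T tool mm [-101.9    0.4   82.3] err [0. 0.] q [ 0.64  0.59 -0.88  2.17  1.92  0.53 -0.35] maxdq 0.06
```

Call:
jog_arm(xyz=[[-3,0,-8],[-4,0,-10],[-5,0.5,-12],[-5,0.5,-12],[-5,0.5,-12],[-5,0.5,-12],[-5,0.5,-12],[-5,0.5,-12],[-4,0.5,-12],[-3,0,-8],[-2,0,-6],[0,0,0]], delta_rot=[[0,0,0],[0,0,0],[0,0,0],[0,0,0],[0,0,0],[0,0,0],[0,0,0],[0,0,0],[0,0,0],[0,0,0],[0,0,0],[0,0,0]])

```text
time_s: 19.45
ee_pos: [0.5138, 0.0136, 0.202]
ee_rot: [0.195, 0.077, 0.978, -0.0]
force: [-0.4, 0.7, -0.1]
opening: 0.0096
grasp_force: 0.0
```

Call:
jog_arm(xyz=[[0,0,0],[0,0,0],[0,0,0],[0,0,0],[0,0,0],[-14,-1.3,0],[-14,-1.3,0],[-14,-1.3,0],[-14,-1.3,0],[-14,-1.3,0],[-14,-1.3,0],[0,0,0]], delta_rot=[[0,4.5,0],[0,4.5,0],[0,4.5,0],[0,4.5,0],[0,4.4,0],[0,0,0],[0,0,0],[0,0,0],[0,0,0],[0,0,0],[0,0,0],[0,0,0]])

```text
time_s: 20.45
ee_pos: [0.5969, -0.0084, 0.2043]
ee_rot: [0.023, 0.078, 0.997, 0.009]
force: [0.7, 0.5, -0.3]
opening: 0.0101
grasp_force: 0.0
```

```bash
cat > now.py <<'E'
from h import *
tool()
from plan import *
q=np.array(monitor.observe()['joint_pos'])
B=target(-75,3,200,0)
for nm,st in (('a',[('R',rho(A,-80,0)),('R',rho(A,-80,40)),('R',target(0,3,200,39)),('R',target(0,3,200,15)),('T',B),('T',target(-75,3,90,0)),('R',target(0,3,200,39)),('T',target(61,3,82,39))]),
 ('b',[('R',rho(A,-110,0)),('R',rho(A,-110,35)),('R',rho(A,0,35)),('R',target(0,3,200,15)),('T',B),('T',target(-75,3,90,0)),('R',target(0,3,200,39)),('T',target(61,3,82,39))]),
 ('c',[('R',rho(A,-80,0)),('R',target(0,3,200,30)),('R',target(0,3,200,15)),('T',B),('T',target(-75,3,90,0)),('R',target(0,3,200,39)),('T',target(61,3,82,39))])):
    print(nm);show(q,st)
E
python3 now.py
```

```text
TCP trk [  1.8   3.  204.3]
tool axes (cols) in trk [[-0.999, -0.007, 0.045], [-0.006, 1.0, 0.022], [-0.045, 0.022, -0.999]]
q [-0.76  0.48  0.95  1.78 -0.47  1.06  1.77] F [ 0.7  0.5 -0.3] 20.45
a
R rotvec deg [ -0.96   2.97 -79.66] err [0. 0.] q [-0.32  0.37  0.35  1.74 -0.15  1.05  2.89] maxdq 0.17
R rotvec deg [40.  0. -0.] err [0. 0.] q [-0.57  0.16  0.43  2.23  1.04  0.24  1.69] maxdq 0.51
R rotvec deg [-5.67 -4.14 82.18] err [0. 0.] q [ 0.57  0.17 -0.69  2.24  1.17  0.24  0.25] maxdq 0.09
R rotvec deg [-0. 24. -0.] err [0. 0.] q [ 0.76  0.37 -0.97  1.95  0.52  0.79  0.93] maxdq 0.29
T tool mm [ 74.7   9.6 -25.8] err [0. 0.] q [ 0.91  0.18 -1.09  2.11  0.35  0.72  1.02] maxdq 0.08
T tool mm [ 28.5  -0.  106.3] err [0. 0.] q [ 0.65  0.37 -0.85  2.21  0.71  0.53  0.68] maxdq 0.09
R rotvec deg [ -0. -24.   0.] err [0.8 0. ] q [ 0.53  0.31 -0.74  2.45  2.16  0.41 -0.79] maxdq 0.34
T tool mm [-100.    -0.2   91.5] err [0. 0.] q [ 0.42  0.49 -0.59  2.17  1.98  0.36 -0.49] maxdq 0.06
b
R rotvec deg [  -1.83    2.83 -109.65] err [0. 0.] q [ 0.7   0.53 -0.99  1.74  0.48  1.13  2.89] max
[... 718 characters left out ...]
 deg [ -0.96   2.97 -79.66] err [0. 0.] q [-0.32  0.37  0.35  1.74 -0.15  1.05  2.89] maxdq 0.17
R rotvec deg [ 20.91 -24.92  78.04] err [0. 0.] q [-0.71  0.19  0.69  2.14 -0.13  0.34  1.45] maxdq 0.11
R rotvec deg [ 0. 15.  0.] err [0. 0.] q [-0.61  0.28  0.64  1.94 -0.22  0.72  1.55] maxdq 0.1
T tool mm [ 74.7   9.6 -25.8] err [0. 0.] q [-0.75  0.12  0.68  2.11 -0.05  0.69  1.36] maxdq 0.07
T tool mm [ 28.5   0.  106.3] err [0. 0.] q [-0.62  0.31  0.58  2.21 -0.29  0.43  1.57] maxdq 0.07
R rotvec deg [ -0. -24.   0.] err [49.5  4.9] q [-1.39  0.41  1.35  2.38 -1.33  0.25  2.47] maxdq 0.61
T tool mm [-77.3  -8.7 120.6] err [17.8  0.7] q [-0.78  0.54  0.82  2.09 -1.33  0.25  2.5 ] maxdq 0.15
```

```bash
cat > now2.py <<'E'
from plan import *
q=np.array(monitor.observe()['joint_pos'])
B=target(-75,3,200,0)
for r_ in (-105,-115):
    print(r_);show(q,[('R',rho(A,-60,0)),('R',rho(A,r_,0)),('R',rho(A,-50,0)),('R',A),('T',B),('T',target(-75,3,90,0)),('R',target(0,3,200,20)),('R',target(0,3,200,39)),('T',target(61,3,82,39))])
E
python3 now2.py
```

```text
-105
R rotvec deg [ -0.42   2.98 -59.66] err [0. 0.] q [-0.59  0.44  0.72  1.74 -0.32  1.08  2.69] maxdq 0.06
R rotvec deg [ -0.  -0. -45.] err [0. 0.] q [ 0.53  0.44 -0.73  1.74  0.33  1.08  2.93] maxdq 0.19
R rotvec deg [-0.  0. 55.] err [0. 0.] q [ 0.38  0.4  -0.53  1.74  0.22  1.06  2.06] maxdq 0.06
R rotvec deg [ 0.  0. 50.] err [0. 0.] q [ 0.25  0.37 -0.36  1.74  0.15  1.05  1.25] maxdq 0.06
T tool mm [78.8  9.6 -5.6] err [0. 0.] q [ 0.26  0.23 -0.38  1.92  0.1   1.01  1.24] maxdq 0.06
T tool mm [ -0.  -0. 110.] err [0. 0.] q [ 0.22  0.38 -0.35  2.02  0.18  0.77  1.17] maxdq 0.06
R rotvec deg [  0. -20.   0.] err [0. 0.] q [ 0.09  0.25 -0.22  2.26  0.42  0.31  0.92] maxdq 0.1
R rotvec deg [  0. -19.  -0.] err [1. 0.] q [ 0.49  0.3  -0.69  2.45  2.18  0.4  -0.81] maxdq 0.47
T tool mm [-99.8  -0.2  91.4] err [0. 0.] q [ 0.38  0.48 -0.54  2.17  2.    0.34 -0.52] maxdq 0.06
-115
R rotvec deg [ -0.42   2.98 -59.66] err [0. 0.] q [-0.59  0.44  0.72  1.74 -0.32  1.08  2.69] maxdq 0.06
R rotvec deg [  0.  -0. -55.] err [0. 0.] q [ 0.78  0.6  -1.14  1.75  0.59  1.18  2.89] maxdq 0.2
R rotvec deg [-0.  0. 65.] err [0. 0.] q [ 0.62  0.48 -0.87  1.74  0.41  1.11  1.9 ] maxdq 0.06
R rotvec deg [ 0.  0. 50.] err [0. 0.] q [ 0.49  0.43 -0.68  1.74  0.3   1.08  1.12] maxdq 0.06
T tool mm [78.8  9.6 -5.6] err [0. 0.] q [ 0.55  0.28 -0.72  1.92  0.21  1.02  1.14] maxdq 0.06
T tool mm [  0.  -0. 110.] err [0. 0.] q [ 0.47  0.43 -0.65  2.02  0.36  0.8   1.02] maxdq 0.06
R rotvec deg [ -0. -20.  -0.] err [0. 0.] q [ 0.35  0.27 -0.5   2.26  0.62  0.35  0.73] maxdq 0.09
R rotvec deg [  0. -19.   0.] err [0.9 0. ] q [ 0.52  0.31 -0.73  2.45  2.17  0.41 -0.79] maxdq 0.47
T tool mm [-99.9  -0.2  91.4] err [0. 0.] q [ 0.41  0.49 -0.58  2.17  1.98  0.36 -0.5 ] maxdq 0.06
```

Call:
jog_arm(xyz=[[0,0,0],[0,0,0],[0,0,0],[0,0,0],[0,0,0],[0,0,0],[0,0,0],[0,0,0],[0,0,0],[0,0,0],[0,0,0],[0,0,0]], delta_rot=[[-1.3,2.5,0],[0,0,-6],[0,0,-6],[0,0,-6],[0,0,-6],[0,0,-6],[0,0,-6],[0,0,-6],[0,0,-6],[0,0,-6],[0,0,-6],[0,0,-3]])

```text
time_s: 21.45
ee_pos: [0.5939, -0.0073, 0.2044]
ee_rot: [0.013, -0.457, 0.889, 0.019]
force: [-0.4, -0.4, 0.0]
opening: 0.0098
grasp_force: 0.0
```

Call:
jog_arm(xyz=[[0,0,0],[0,0,0],[0,0,0],[0,0,0],[0,0,0],[0,0,0],[0,0,0],[0,0,0],[0,0,0],[0,0,0],[0,0,0],[0,0,0]], delta_rot=[[0,0,-2.5],[0,0,-2.5],[0,0,-2.5],[0,0,-2.5],[0,0,-2.5],[0,0,-2.5],[0,0,-2.5],[0,0,-2.5],[0,0,-2.5],[0,0,-2.5],[0,0,-2.5],[0,0,-2.5]])

```text
time_s: 22.45
ee_pos: [0.5938, -0.0073, 0.2048]
ee_rot: [0.018, -0.671, 0.741, 0.015]
force: [-0.0, 0.3, -0.4]
opening: 0.0097
grasp_force: 0.0
```

```bash
python3 -c "
from h import *
tool()"
```

```text
TCP trk [ -1.4   3.6 204.8]
tool axes (cols) in trk [[0.063, -0.998, -0.001], [-0.997, -0.063, 0.046], [-0.046, -0.002, -0.999]]
q [ 0.2   0.35 -0.29  1.73  0.06  1.06  2.93] F [-0.   0.3 -0.4] 22.45
```

Working as predicted: the elbow is crossing to the other side. I'll continue the turn, then come back.

Call:
jog_arm(xyz=[[0,0,0],[0,0,0],[0,0,0],[0,0,0],[0,0,0],[0,0,0],[0,0,0],[0,0,0],[0,0,0],[0,0,0],[0,0,0],[0,0,0]], delta_rot=[[0,0,-2.5],[0,0,-2.5],[0,0,-2.5],[0,0,-2.5],[0,0,-2.5],[0,0,-2.5],[0,0,-2.5],[0,0,-2.5],[0,0,6],[0,0,6],[0,0,6],[0,0,6]])

```text
time_s: 23.45
ee_pos: [0.5937, -0.0077, 0.2045]
ee_rot: [0.017, -0.642, 0.766, 0.016]
force: [-0.4, -0.3, 0.4]
opening: 0.0102
grasp_force: 0.0
```

Call:
jog_arm(xyz=[[0,0,0],[0,0,0],[0,0,0],[0,0,0],[0,0,0],[0,0,0],[0,0,0],[0,0,0],[0,0,0],[0,0,0],[0,0,0],[0,0,0]], delta_rot=[[0,0,6],[0,0,6],[0,0,6],[0,0,6],[0,0,6],[0,0,6],[0,0,6],[0,0,6],[0,0,6],[0,0,6],[0,0,6],[0,0,6]])

```text
time_s: 24.45
ee_pos: [0.5937, -0.0075, 0.2045]
ee_rot: [0.004, -0.069, 0.997, 0.023]
force: [-0.1, -0.5, -0.3]
opening: 0.0105
grasp_force: 0.0
```

```bash
cat > now3.py <<'E'
from h import *
tool()
from plan import *
q=np.array(monitor.observe()['joint_pos']);
show(q,[('R',A),('T',target(-75,3,200,0)),('T',target(-75,3,90,0)),('R',target(0,3,200,20)),('R',target(0,3,200,39)),('T',target(61,3,82,39))])
E
python3 now3.py
```

```text
TCP trk [ -1.4   3.4 204.5]
tool axes (cols) in trk [[-0.955, -0.295, -0.002], [-0.295, 0.954, 0.046], [-0.012, 0.045, -0.999]]
q [ 0.53  0.42 -0.73  1.72  0.26  1.1   1.44] F [-0.1 -0.5 -0.3] 24.45
R rotvec deg [ 2.61  0.47 17.15] err [0. 0.] q [ 0.45  0.4  -0.65  1.72  0.27  1.11  1.12] maxdq 0.06
T tool mm [78.7 -5.2 14. ] err [0. 0.] q [ 0.51  0.27 -0.68  1.92  0.2   1.02  1.16] maxdq 0.07
T tool mm [  0.  -0. 110.] err [0. 0.] q [ 0.44  0.42 -0.61  2.02  0.34  0.8   1.04] maxdq 0.06
R rotvec deg [  0. -20.  -0.] err [0. 0.] q [ 0.32  0.27 -0.47  2.26  0.6   0.35  0.76] maxdq 0.1
R rotvec deg [  0. -19.   0.] err [0.9 0. ] q [ 0.5   0.3  -0.71  2.45  2.17  0.4  -0.8 ] maxdq 0.49
T tool mm [-99.9  -0.2  91.4] err [0. 0.] q [ 0.39  0.48 -0.56  2.17  1.99  0.35 -0.51] maxdq 0.06
```

Call:
jog_arm(xyz=[[0,0,0],[0,0,0],[0,0,0],[12,0,0],[20,0,0],[20,0,0],[12,0,0],[0,0,20],[0,0,25],[0,0,25],[0,0,25],[0,0,15]], delta_rot=[[0.9,0.2,5.7],[0.9,0.2,5.7],[0.8,0.1,5.7],[0,0,0],[0,0,0],[0,0,0],[0,0,0],[0,0,0],[0,0,0],[0,0,0],[0,0,0],[0,0,0]])

```text
time_s: 25.45
ee_pos: [0.5287, 0.0021, 0.0924]
ee_rot: [-0.003, 0.077, 0.997, -0.0]
force: [-0.1, -1.0, -0.5]
opening: 0.0101
grasp_force: 0.0
```

Call:
jog_arm(xyz=[[0,0,0],[0,0,0],[0,0,0],[0,0,0],[0,0,0],[0,0,0],[0,0,0],[0,0,0],[0,0,0],[0,0,0],[0,0,0],[0,0,0]], delta_rot=[[0,-3,0],[0,-3,0],[0,-3,0],[0,-3,0],[0,-3,0],[0,-3,0],[0,-3,0],[0,-2,0],[0,-1,0],[0,-1,0],[0,-1,0],[0,-1,0]])

```text
time_s: 26.45
ee_pos: [0.5303, 0.0021, 0.0947]
ee_rot: [0.232, 0.075, 0.97, -0.019]
force: [0.2, -0.5, -0.2]
opening: 0.0102
grasp_force: 0.0
```

```bash
python3 -c "
from h import *
tool()"
```

```text
TCP trk [-65.6   2.7  94.7]
tool axes (cols) in trk [[-0.892, -0.006, 0.452], [-0.006, 1.0, 0.002], [-0.452, -0.001, -0.892]]
q [ 0.14  0.24 -0.34  2.3   0.96  0.28  0.35] F [ 0.2 -0.5 -0.2] 26.45
```

Call:
jog_arm(xyz=[[0,0,0],[0,0,0],[0,0,0],[0,0,0],[0,0,0],[0,0,0],[0,0,0],[0,0,0],[0,0,0],[0,0,0],[0,0,0],[0,0,0]], delta_rot=[[0,-1,0],[0,-1,0],[0,-1,0],[0,-1,0],[0,-1,0],[0,-1,0],[0,-1,0],[0,-1,0],[0,-1,0],[0,-1,0],[0,-1,0],[0,-1,0]])

```text
time_s: 27.45
ee_pos: [0.5304, 0.0021, 0.0948]
ee_rot: [0.332, 0.073, 0.94, -0.026]
force: [0.2, 0.2, 0.1]
opening: 0.01
grasp_force: 0.0
```

```bash
python3 -c "
from h import *
tool()"
```

```text
TCP trk [-65.5   2.7  94.8]
tool axes (cols) in trk [[-0.778, -0.006, 0.628], [-0.005, 1.0, 0.003], [-0.628, -0.001, -0.778]]
q [ 0.14  0.25 -0.4   2.43  2.06  0.37 -0.77] F [0.2 0.2 0.1] 27.45
```

Call:
jog_arm(xyz=[[0.3,0,2.5],[0.3,0,2.5],[0.3,0,2.5],[0.3,0,2.5],[0.3,0,2.5],[0.3,0,2.5],[-0.8,0,0.6],[-1.2,0,0.9],[-1.2,0,0.9],[-1.5,0,1.2],[-1.5,0,1.2],[-1.5,0,1.2]], delta_rot=[[0,0,0],[0,0,0],[0,0,0],[0,0,0],[0,0,0],[0,0,0],[0,0,0],[0,0,0],[0,0,0],[0,0,0],[0,0,0],[0,0,0]])

```text
time_s: 28.45
ee_pos: [0.5491, -0.0003, 0.0829]
ee_rot: [0.332, 0.073, 0.94, -0.026]
force: [-2.8, 0.0, 1.1]
opening: 0.0098
grasp_force: 1.0
```

```bash
python3 -c "
from h import *
tool()"
```

```text
TCP trk [-46.7   3.3  82.9]
tool axes (cols) in trk [[-0.778, -0.006, 0.629], [-0.005, 1.0, 0.003], [-0.629, -0.001, -0.778]]
q [ 0.16  0.31 -0.4   2.4   2.11  0.39 -0.8 ] F [-2.8  0.   1.1] 28.45
```

Call:
jog_arm(xyz=[[-1.6,0,1.3],[-2,0,1.6],[-2.3,0,1.9],[-2.7,0,2.2],[-3.1,0,2.5],[-3.1,0,2.5],[-3.1,0,2.5],[-3.1,0,2.5],[-3.1,0,2.5],[-3.1,0,2.5],[-3.1,0,2.5],[-3.1,0,2.5]], delta_rot=[[0,0,0],[0,0,0],[0,0,0],[0,0,0],[0,0,0],[0,0,0],[0,0,0],[0,0,0],[0,0,0],[0,0,0],[0,0,0],[0,0,0]])

```text
time_s: 29.45
ee_pos: [0.5921, -0.0071, 0.083]
ee_rot: [0.333, 0.073, 0.94, -0.026]
force: [-0.5, -0.5, 0.3]
opening: 0.01
grasp_force: 0.4
```

Call:
jog_arm(xyz=[[-3.1,0,2.5],[-3.1,0,2.5],[-3.1,0,2.5],[-3.1,0,2.5],[-3.1,0,2.5],[-2.7,0,2.2],[-2.7,0,2.2],[-2.3,0,1.9],[-2.3,0,1.9],[-2,0,1.6],[-2,0,1.6],[-2,0,1.6]], delta_rot=[[0,0,0],[0,0,0],[0,0,0],[0,0,0],[0,0,0],[0,0,0],[0,0,0],[0,0,0],[0,0,0],[0,0,0],[0,0,0],[0,0,0]])

```text
time_s: 30.45
ee_pos: [0.6318, -0.0134, 0.0829]
ee_rot: [0.332, 0.073, 0.94, -0.026]
force: [-0.5, -1.0, 0.0]
opening: 0.0101
grasp_force: 0.4
```

```bash
python3 -c "
from h import *
tool()
im,d=camera('scene');cv2.imwrite('pics/s5.png',cv2.resize(im[130:290,140:340],None,fx=3,fy=3))"
```

```text
TCP trk [37.1  3.7 82.9]
tool axes (cols) in trk [[-0.778, -0.006, 0.629], [-0.005, 1.0, 0.003], [-0.629, -0.001, -0.778]]
q [ 0.13  0.4  -0.31  2.22  2.02  0.32 -0.64] F [-0.5 -1.   0. ] 30.45
```

View pics/s5.png

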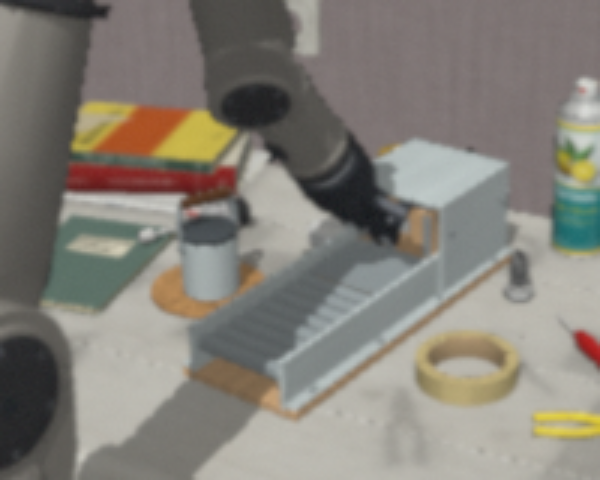

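The tote's rear is at about (415,232), just entering under the hood, and the canister is standing on the pad. I'll make the final slow push to the stop.

Call:
jog_arm(xyz=[[-1.6,0,1.3],[-1.6,0,1.3],[-1.6,0,1.3],[-1.6,0,1.3],[-1.6,0,1.3],[-1.6,0,1.3],[-1.6,0,1.3],[-1.2,0,0.9],[-1.2,0,0.9],[-0.8,0,0.6],[-0.8,0,0.6],[-0.8,0,0.6]], delta_rot=[[0,0,0],[0,0,0],[0,0,0],[0,0,0],[0,0,0],[0,0,0],[0,0,0],[0,0,0],[0,0,0],[0,0,0],[0,0,0],[0,0,0]])

```text
time_s: 31.5
ee_pos: [0.6518, -0.0164, 0.083]
ee_rot: [0.332, 0.073, 0.94, -0.026]
force: [-0.6, -0.2, -0.9]
opening: 0.0102
grasp_force: 0.4
```

Call:
jog_arm(xyz=[[-0.8,0,0.6],[-0.8,0,0.6],[-0.8,0,0.6],[-0.8,0,0.6]], delta_rot=[[0,0,0],[0,0,0],[0,0,0],[0,0,0]])

```text
time_s: 31.83
ee_pos: [0.6547, -0.0168, 0.0828]
ee_rot: [0.332, 0.073, 0.94, -0.026]
force: [-12.1, 0.5, 9.4]
opening: 0.0102
grasp_force: 6.2
```

Call:
jog_arm(xyz=[[0.8,0,-0.6],[1.6,0,-1.3],[3.1,0,-2.5],[4,0,-3.2],[5,0,-4],[6,0,-5],[6,0,-5],[6,0,-5],[6,0,-5],[5,0,-4],[3,0,-2.4],[0,0,0]], delta_rot=[[0,0,0],[0,0,0],[0,0,0],[0,0,0],[0,0,0],[0,0,0],[0,0,0],[0,0,0],[0,0,0],[0,0,0],[0,0,0],[0,0,0]])

```text
time_s: 32.83
ee_pos: [0.5954, -0.0076, 0.0834]
ee_rot: [0.332, 0.073, 0.94, -0.026]
force: [-0.2, -0.3, -0.5]
opening: 0.0099
grasp_force: 0.0
```

Call:
jog_arm(xyz=[[0,0,0],[0,0,0],[0,0,0]], delta_rot=[[0,0,0],[0,0,0],[0,0,0]])

```text
time_s: 33.08
ee_pos: [0.5969, -0.0079, 0.0838]
ee_rot: [0.333, 0.073, 0.94, -0.026]
force: [0.6, 0.1, -0.2]
opening: 0.0097
grasp_force: 0.0
```

```bash
python3 - <<'E'
from h import *
tool()
im,d=camera('wrist');P=cloud('wrist',d);t=trk(P)
m=(d>0)&(t[...,0]>60)&(t[...,0]<120)&(np.abs(t[...,1])<48)&(t[...,2]>58)&(t[...,2]<100)
print(m.sum())
if m.sum()>30:
    q=t[m];A=np.c_[q[:,1],q[:,2],np.ones(len(q))];c,*_=np.linalg.lstsq(A,q[:,0],rcond=None);print('rear face x med',np.median(q[:,0]),np.percentile(q[:,0],[5,95]),'fit',c,q.min(0),q.max(0))
m=(d>0)&(t[...,2]>110)&(t[...,2]<128)&(np.abs(t[...,1])<70);print('hood edge',np.percentile(t[m][:,0],[0,1,5]) if m.any() else None)
cv2.imwrite('pics/w6.png',im)
im,d=camera('top');P=cloud('top',d);Z=P[...,2]
m=(np.hypot(P[...,0]-.567,P[...,1]-.1655)<.08)&(Z>.075)&(Z<.1);print('lid',cv2.minEnclosingCircle((P[m][:,:2]*1000).astype(np.float32)))
E
```

```text
TCP trk [ 1.8  3.6 83.8]
tool axes (cols) in trk [[-0.777, -0.006, 0.629], [-0.005, 1.0, 0.003], [-0.629, -0.001, -0.777]]
q [ 0.15  0.36 -0.36  2.3   2.06  0.35 -0.7 ] F [ 0.6  0.1 -0.2] 33.0833
2006
rear face x med 82.76034093888846 [81.41279722 84.09905076] fit [ 4.80224195e-03 -1.36766935e-02  8.38195823e+01] [ 79.68496221 -45.87515414  58.03172696] [85.56050066 47.89070484 97.8477164 ]
hood edge [-58.22212828 -56.27888671 -53.5084481 ]
lid ((563.5914306640625, 158.58766174316406), 33.87923049926758)
```

View pics/w6.png

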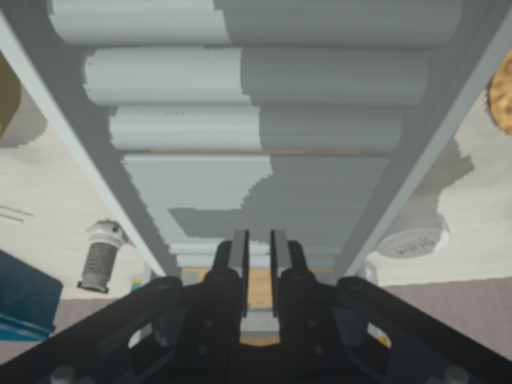

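The wrist view shows the tote's rear face square at the bay (around (260,275)). Its measured rear x is about 83–85 mm, yaw about 0.005 rad, so it is home. The canister is about 8 mm from the pad centre.

```bash
python3 -c "
from bench import r
print(r.sign_off())"
```

```text
the job is handed in; nothing more can be done
None
```

The job is handed in, though no verdict came back: the canister stands upright on the cork pad about 8 mm from its centre, the tote is home in the bay (rear face measured 2 mm short of the ideal 85 mm, square to the track), and the gripper is clear of everything.

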